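Span check of a small balance

ROBOT

A 6-joint arm with a two-finger parallel gripper is mounted at the origin on a cart in front of the work surface, level with it; the furniture and walls round the work are solid. World frame = base frame: x ahead of the robot, y to its left, z up, the work surface at z = 0. Lengths are in m, angles in rad, forces in N, time in s.
With the tool pointing down it reaches from about 0.425 to 0.95 m from the base axis. Payload 3.5 kg.
Tool frame: the origin (TCP) lies midway between the tips of the shut fingers; the grasp point (between the pads) lies 19 mm behind it (ctrl.pinch_z is the distance from the TCP to the grasp point, in m); z points along the fingers, y is the line along which they close (so a half turn about z gives the same grasp; the last joint's range is limited). The gripper opens to 85 mm and grips with 20 to 120 N. Pads are 22 mm wide; open, the fingers measure 114 mm over their backs; the gripper's body (76 mm by 85 mm) begins 54 mm behind the grasp point. The pads swing forward as they close: fully open they stand 13 mm farther back than shut.
Start: joints at [1.01, 0.286, 1.577, -0, 1.279, -0.15], TCP at [0.27, 0.619, 0.231] pointing down, gripper open.
Joint ranges: [-2.77, 2.77], [-0.9, 2.22], [0.21, 2.48], [-1.53, 4.67], [0.24, 2.81], [-2.84, 2.84]. Speed limits (rad/s): [2.79, 2.79, 3.14, 3.14, 3.14, 3.14].

INTERFACE

Orientations are given as a unit quaternion [x, y, z, w].
In Python, from plant import get_state, viewer, sign_off, ctrl gives the robot as it stands. The module is installed in compiled form; this text tells all that it offers.
- The arm moves only by the shell command python3 -m handwheel 'ROWS' [FORCE]. ROWS is JSON, a list that holds one entry, the list of rows, each a list of 5 numbers: the finger opening in m, from 0 to 0.0854, then the shift along the tool's x, y, z in m, then the turn about the tool's z in degrees. In form: [[[claw, x, y, z, spin], ...]]. A call has 1 to 12 rows; each row shifts and turns the commanded pose from where the row before left it, along the tool's axes as they then stand; what a row does not reach is not made up. A row lasts 1/12 s, in which the tool goes at most 41.7 mm and 7.16 degrees, less where a joint would pass 70% of its speed; a pose out of reach is approached as far as the arm can. A call is refused whole if a number of a shift passes 0.0417 or a number of a turn 7.16, either way. A call with a gripper value outside its range is refused whole. The fingers move at their own pace and stop on an object; FORCE is the grip in N (left out, the last holds). Time passes only in rows, so rows that do not move let the fingers close. It gives the time, the measured TCP pose, the force, the opening and the grip force at its end, in the units of the state.
- get_state(): the state, without advancing time (a new reading comes with each control period).
- viewer.read_camera(name): name is "scene" or "top" or "wrist"; returns the picture (420x560x3 uint8, blue, green, red); there is no depth.
- viewer.camera_params(name): a dict with "fov_y" (degrees; the focal length in pixels is half the picture's height over the tangent of half this angle, whatever the lens; pixels are square), "cx", "cy" (the principal point, pixels), "xyz" and "attitude" of the camera in the world; the wrist camera has in their place "hand_eye" (4x4, takes a point from camera to tool coordinates, whose origin is the TCP and whose axes are the flange's). Camera axes: x right, y up, looking along -z (the intrinsics and any distortion apply to the point x, -y, -z); pixel columns grow to the right and rows downward; lengths in m; the calibration is good to about 2 mm. A picture is of the moment at which its call begins: read the wrist's pose just before it. camera_params takes no time and is no camera call.
- sign_off(): hands the job in; it is judged then, once.
Trained networks look in the newest picture that a camera, given by its name, has taken for a name from the list of things; names that differ only in an ending like _2 or _b are one class to them, and where a whole thing is asked for, a point or a joint stands for the part that bears it (a point fixed in the world has none). Each returns a list of dicts, best first, with "confidence" (0 to 1); they miss things now and then, are a little off and sometimes report something else, mostly with a low value. They report only what shows in the picture. A call takes as long as a camera call. They do not tell look-alikes from the thing itself.
- viewer.look_for(camera, name): "extent" ([left, top, width, height] as shares, 0 to 1, of the picture: columns of its width, rows of its height, round what is visible of it).
- viewer.outline_of(camera, name): "mask" (420x560 bool, what is visible of it) and "extent" ([left, top, width, height] as shares, 0 to 1, of the picture: columns of its width, rows of its height, round what is visible of it).
- viewer.pinpoint(camera, name): "xy" ([column, row] as shares, 0 to 1, of the picture: columns of its width, rows of its height: a listed point, or the origin of a listed thing).
The state is a dict: "time": time; "qpos": joint angles; "dq": joint speeds; "joint_efforts": joint torques, N m; "eef_pos": TCP position; "tcp_rot": TCP orientation; "contact_force": force on the tool from outside, world axes, zero at the start; "wrist_torque": the same for the moment, N m; "opening": opening from 0.0 (shut) to 1.0 (fully open); "finger_force": force on a finger pad.
Only numpy, scipy, OpenCV 4.12 (cv2) and the standard library are available. Lean on these libraries where they do the work, as an engineer would, in place of code of your own. Each camera call takes 0.05 s, during which the arm holds its last target. There are 200 camera calls.

TASK

Run the balance's span check. With the pan empty, press the round key all the way down and let it up; then set the middle-sized of the three test weights gently, upright, in the middle of the round pan and let go. Next press the square key, then the long bar key, one at a time, each all the way down and let up, and finally push the hinged pedal of the treadle switch down to its stop for a moment to print the record and let it rise, leaving the weight on the pan and the other weights, the bottle, the jar and the beaker undisturbed.

Things in the scene. Friction and masses are not known exactly. Their poses are not given: they have to be found in the camera images.
- terminal: key terminal, a fixed grey desk case 138 mm wide (y), about 125 mm deep and 150 mm high; its key face, sloped 35 deg, looks to the robot and up (-x and +z of its frame) and bears three white keys side by side under a hood. Origin on the table, below the top of the middle key; key tops are 72 mm above the table
- hood_edge (a point): middle of the hood's front edge, mid-thickness; axes as the terminal. The hood is a 5 mm plate parallel to the key slope, full width; from a key's top its edge is 21 mm up the slope and its underside 43 mm out. It covers the keys from straight above: lean the shut fingers 25 to 50 deg back to the robot; square to the slope (35 deg) fits best. Cheeks and back wall lie farther up the slope
- round_top (a point): top centre of the round key (26 mm across), one of three white spring keys side by side 42 mm apart on the terminal, in an order that differs each run. z points straight out of the slope (35 deg from vertical, to the terminal's front), x up the slope. Push along -z; the top is 7 mm proud of its black bezel (54 x 40 mm) when up, 2 mm when fully down
- square_top (a point): top centre of the square key (25 x 25 mm), one of three white spring keys side by side 42 mm apart on the terminal, in an order that differs each run. z points straight out of the slope (35 deg from vertical, to the terminal's front), x up the slope. Push along -z; the top is 7 mm proud of its black bezel (54 x 40 mm) when up, 2 mm when fully down
- bar_top (a point): top centre of the long bar key (10 mm wide across the keys, 26 mm long up the slope), one of three white spring keys side by side 42 mm apart on the terminal, in an order that differs each run. z points straight out of the slope (35 deg from vertical, to the terminal's front), x up the slope. Push along -z; the top is 7 mm proud of its black bezel (54 x 40 mm) when up, 2 mm when fully down
- key_round (a joint): travel of the round key in m: 0 up, 0.005 fully down; spring, 1 N to start and 4 N fully down; springs back when let go
- key_square (a joint): travel of the square key in m: 0 up, 0.005 fully down; spring, 1 N to start and 4 N fully down; springs back when let go
- key_bar (a joint): travel of the long bar key in m: 0 up, 0.005 fully down; spring, 1 N to start and 4 N fully down; springs back when let go
- platform: weighing platform of the balance, a fixed grey block 120 x 120 mm, 32 mm high, carrying a flat round steel pan; origin on the table under its centre, z up
- pan_top (a point): centre of the top face of the round pan: 104 mm across, flat, no rim, 44 mm above the table; fixed (does not sink)
- weight_stand: fixed flat aluminium plate, 166 mm long (its x), 70 mm wide (its y), 8 mm thick, with the three test weights in a row along its x, 52 mm apart, in an order that differs each run; no rim on the long sides, a 22 mm high cheek at each end. Origin on the table under its centre. Gaps in the row are 9 to 19 mm: grasp across the row, along its y
- weight_2: the middle-sized test weight, plain steel: a cylinder 38 mm in diameter up to about 30 mm high with a narrower knob above, 54 mm high in all, about 0.5 kg. Origin at the centre of its underside, z up; grasp the cylinder 15 to 28 mm above the underside
- weight_1: the largest test weight, steel, 48 mm in diameter, 66 mm high, about 1 kg; origin at the centre of its underside. Leave alone
- weight_3: the smallest test weight, 28 mm in diameter, 40 mm high, 0.2 kg; origin at the centre of its underside. Leave alone
- switch_base: treadle switch, a fixed dark steel base 130 mm long (its x) by 84 mm wide, 12 mm thick, with a pedal hinged across its +x (far) end, the free end nearest the robot and raised. Origin on the table under its centre
- pedal_pad (a point): middle of the ribbed rubber pad near the free end of the aluminium pedal, on its upper face, 86 mm from the hinge line; moves with the pedal; about 50 mm above the table at rest and 17 mm lower at the stop. Pad 44 mm long, 60 mm wide; the x axis points to the hinge, z out of the pedal's face
- pedal (a joint): angle of the pedal in rad: 0 up (at rest), 0.2 at its lower stop; spring, about 2 N at the pad to start and about 8 N at the stop; rises when let go
- wash_bottle: white wash bottle behind the platform, about 77 x 77 mm body, 187 mm to the top of its cap and 260 mm to the top of its spout; origin at its underside. Bystander
- sample_jar: white sample jar with screw cap behind the treadle switch, 62 mm diameter, 78 mm high; origin at its underside. Bystander
- beaker: light plastic beaker behind the key terminal, 66 mm diameter, 81 mm high; origin at its underside. Bystander
Not all that is in view belongs to the job. Leave any orange look-alike of the weight_2 alone.

How it is judged:
On the way, in this order (a step that is already met when the one before it is completed fails the run):
1. the round key is pressed fully down with the pan empty (value of joint key_round above 0.004 m and value of joint each of key_square, key_bar below 0.0015 m and horizontal distance between weight_2 and pan_top above 0.08 m), for 0.05 s.
2. the middle-sized weight stands upright in the middle of the pan, let go, all keys up (horizontal distance between weight_2 and pan_top below 0.03 m and z of weight_2 in the frame of pan_top between -0.004 and 0.004 m and angle between weight_2's own z axis and vertical below 0.1 rad and contact force between the fingers and weight_2 below 0.05 N and value of joint each of key_round, key_square, key_bar below 0.0015 m and linear speed of weight_2 below 0.02 m/s), for 0.2 s.
3. the square key is pressed fully down, the others up, the weight on the pan (horizontal distance between weight_2 and pan_top below 0.03 m and z of weight_2 in the frame of pan_top between -0.004 and 0.004 m and angle between weight_2's own z axis and vertical below 0.1 rad and contact force between the fingers and weight_2 below 0.05 N and value of joint key_square above 0.004 m and value of joint each of key_round, key_bar below 0.0015 m), for 0.05 s.
4. the square key is up again and the long bar key is pressed fully down (horizontal distance between weight_2 and pan_top below 0.03 m and z of weight_2 in the frame of pan_top between -0.004 and 0.004 m and angle between weight_2's own z axis and vertical below 0.1 rad and contact force between the fingers and weight_2 below 0.05 N and value of joint key_bar above 0.004 m and value of joint each of key_round, key_square below 0.0015 m), for 0.05 s.
5. the pedal is held at its stop with all keys up (horizontal distance between weight_2 and pan_top below 0.03 m and z of weight_2 in the frame of pan_top between -0.004 and 0.004 m and angle between weight_2's own z axis and vertical below 0.1 rad and contact force between the fingers and weight_2 below 0.05 N and value of joint each of key_round, key_square, key_bar below 0.0015 m and value of joint pedal above 0.185 rad), for 0.15 s.
At the end, for the whole second after the job is handed in: Middle weight released at rest on the pan, axis within 30 mm of its centre, tilt under 0.1 rad; keys up within 1.5 mm, pedal up within 0.03 rad; other weights, bottle, jar and beaker within 20 mm of their starts and upright (0.25 rad) (all of step 2 and value of joint pedal below 0.03 rad and not (distance of weight_1 from where it was at the start of the episode above 0.02 m or angle between weight_1's own z axis and vertical above 0.25 rad) and not (distance of weight_3 from where it was at the start of the episode above 0.02 m or angle between weight_3's own z axis and vertical above 0.25 rad) and not (distance of wash_bottle from where it was at the start of the episode above 0.02 m or angle between wash_bottle's own z axis and vertical above 0.25 rad) and not (distance of sample_jar from where it was at the start of the episode above 0.02 m or angle between sample_jar's own z axis and vertical above 0.25 rad) and not (distance of beaker from where it was at the start of the episode above 0.02 m or angle between beaker's own z axis and vertical above 0.25 rad)); the robot touches nothing.
It fails at once if the square key, the bar key or the pedal is pressed while the middle-sized weight is not on the pan ((value of joint any of key_square, key_bar above 0.003 m or value of joint pedal above 0.1 rad) and horizontal distance between weight_2 and pan_top above 0.05 m).
It fails at once if the round key is pressed while the weight is on the pan (value of joint key_round above 0.003 m and not (horizontal distance between weight_2 and pan_top above 0.05 m)).
It fails at once if two keys are down at once (value of joint each of key_round, key_square above 0.003 m or value of joint each of key_round, key_bar above 0.003 m or value of joint each of key_square, key_bar above 0.003 m).
It fails at once if the weight is dropped (falls freely faster than 0.4 m/s) or rammed onto the pan (over 120 N) ((linear speed of weight_2 above 0.4 m/s and contact force between the fingers and weight_2 below 0.05 N) or contact force between weight_2 and platform above 120 N).
It fails at once if another weight, the bottle, the jar or the beaker is moved more than 20 mm or tipped ((distance of weight_1 from where it was at the start of the episode above 0.02 m or angle between weight_1's own z axis and vertical above 0.25 rad) or (distance of weight_3 from where it was at the start of the episode above 0.02 m or angle between weight_3's own z axis and vertical above 0.25 rad) or (distance of wash_bottle from where it was at the start of the episode above 0.02 m or angle between wash_bottle's own z axis and vertical above 0.25 rad) or (distance of sample_jar from where it was at the start of the episode above 0.02 m or angle between sample_jar's own z axis and vertical above 0.25 rad) or (distance of beaker from where it was at the start of the episode above 0.02 m or angle between beaker's own z axis and vertical above 0.25 rad)).
It also fails if it takes over 64 s, if anything falls off the work surface, if the arm or the gripper's body presses on something with over 40 N, if the wrist force passes 120 N, or if a joint passes its speed limit or range.

## Working session

There is one attempt and no reset: what is moved stays moved. The work goes in short steps, Python scripts to look and compute and a shell command to move; the robot and the scene stay as the last step left them, time stands still between calls to the robot, and variables do not carry over. Pictures are saved under pics/ and viewed, at most 13 in all, crops included, and the job is handed in when it is done.

```bash
mkdir -p pics; cat > h.py <<'E'
import numpy as np, cv2
from scipy.spatial.transform import Rotation as R
from plant import get_state, viewer, sign_off, ctrl
def cam(n,st=None):
    p=viewer.camera_params(n)
    f=210/np.tan(np.radians(p['fov_y'])/2)
    if 'hand_eye' in p:
        T=np.array(p['hand_eye']); st=st or get_state(); Rt=R.from_quat(st['tcp_rot']).as_matrix()
        return f,p['cx'],p['cy'],Rt@T[:3,:3],Rt@T[:3,3]+np.array(st['eef_pos'])
    a=np.array(p['attitude']); 
    M=R.from_quat(a).as_matrix() if a.size==4 else a.reshape(3,3)
    return f,p['cx'],p['cy'],M,np.array(p['xyz'])
def ray(c,px):
    f,cx,cy,M,o=c; d=M@np.array([(px[0]-cx)/f,-(px[1]-cy)/f,-1]); return o,d/np.linalg.norm(d)
def onz(c,px,z):
    o,d=ray(c,px); return o+d*(z-o[2])/d[2]
def proj(c,P):
    f,cx,cy,M,o=c; q=M.T@(np.array(P)-o); return np.array([cx-f*q[0]/q[2],cy+f*q[1]/q[2]])
def tri(*rs):
    A=0;b=0
    for o,d in rs:
        m=np.eye(3)-np.outer(d,d);A=A+m;b=b+m@o
    return np.linalg.solve(A,b)
E
python3 - <<'E'
from h import *
for n in ('scene','top','wrist'):
    print(n,viewer.camera_params(n)); cv2.imwrite(f'pics/{n}0.png',viewer.read_camera(n))
print(get_state())
for cn in('top','scene'):
  c=cam(cn)
  for t,z in(('round_top',.072),('square_top',.072),('bar_top',.072),('hood_edge',.12),('pan_top',.044),('weight_2',.008),('weight_1',.008),('weight_3',.008),('weight_stand',0),('pedal_pad',.05),('switch_base',0),('terminal',0),('platform',0)):
    for r in viewer.pinpoint(cn,t)[:3]:
        px=np.array(r['xy'])*[560,420]; print(cn,t,round(r['confidence'],2),px.round(1),onz(c,px,z).round(3))
E
```

```text
scene {'fov_y': 47.9775224218147, 'cx': 272.57229266158, 'cy': 212.3777039137046, 'xyz': array([-0.14376824,  0.47833822,  0.52178336]), 'attitude': array([-0.24604887,  0.47104233,  0.76215674, -0.36972447])}
top {'fov_y': 47.718544746402095, 'cx': 277.5402622993357, 'cy': 202.4765546365745, 'xyz': array([ 0.42325248, -0.04505774,  1.08232369]), 'attitude': array([-0.04984468,  0.04056011,  0.71127726, -0.69996789])}
wrist {'fov_y': 71.20705952284607, 'cx': 282.31986279098146, 'cy': 210.72263214397393, 'hand_eye': array([[ 7.74386466e-04,  9.51345621e-01,  3.08124827e-01,
         7.96777444e-02],
       [ 9.99999625e-01, -8.56339025e-04,  1.30752872e-04,
         2.69825769e-04],
       [ 3.88250487e-04,  3.08124610e-01, -9.51345927e-01,
        -1.42209297e-01],
       [ 0.00000000e+00,  0.00000000e+00,  0.00000000e+00,
         1.00000000e+00]])}
{'time': 0.15, 'qpos': array([ 1.00997950e+00,  2.87051011e-01,  1.57782345e+00, -4.13112113e-05,
        1.27859181e+00, -1.50006958e-01]), 'dq': array([ 0.00189684, -0.00257285, -0.00594805, -0.00074119,  0.00020692,
        0.00070997
[... 2033 characters left out ...]
0.139  0.008]
scene weight_1 0.84 [339.1 259.5] [ 0.444 -0.124  0.008]
scene weight_1 0.7 [324.8 248. ] [ 0.497 -0.134  0.008]
scene weight_1 0.67 [312.8 239.5] [ 0.542 -0.139  0.008]
scene weight_3 0.84 [339.1 259.5] [ 0.444 -0.124  0.008]
scene weight_3 0.7 [324.8 248. ] [ 0.497 -0.134  0.008]
scene weight_3 0.67 [312.8 239.5] [ 0.542 -0.139  0.008]
scene weight_stand 0.71 [327.8 255.1] [ 0.481 -0.128  0.   ]
scene pedal_pad 0.68 [394.4 217.7] [ 0.444 -0.292  0.05 ]
scene switch_base 0.92 [383.9 231.5] [ 0.475 -0.299  0.   ]
scene switch_base 0.35 [327.3 253.4] [ 0.487 -0.132  0.   ]
scene terminal 0.73 [183.5 319.1] [0.484 0.213 0.   ]
scene platform 0.56 [257.1 277.9] [0.507 0.039 0.   ]
```

View pics/scene0.png

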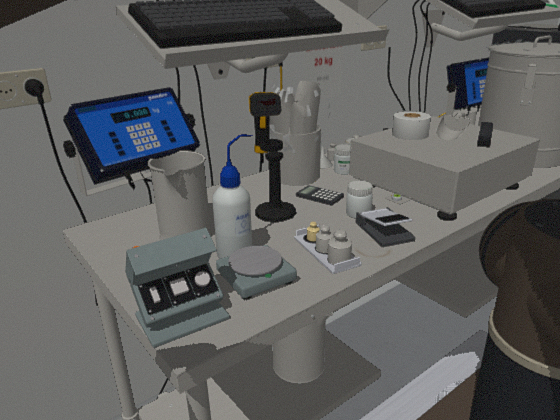

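View pics/top0.png

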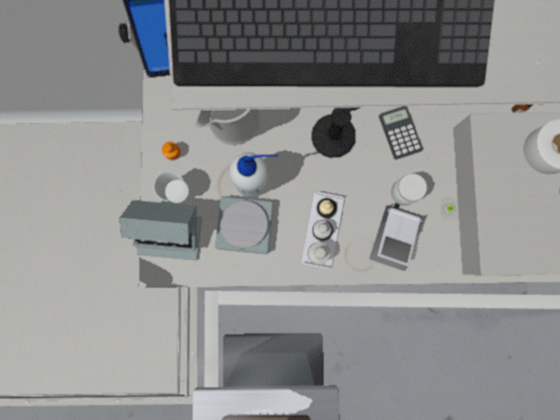

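View pics/wrist0.png

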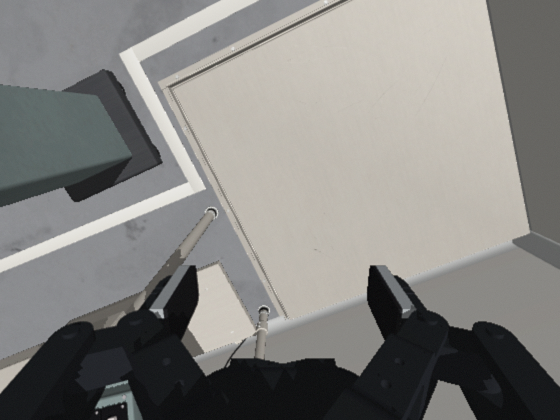

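The scene picture shows the keys from left to right as bar (155,295), square (180,287) and round (202,279). The weights stand in a row with the large one nearest the robot (339,246), the steel middle one at (324,238) and the small brass one at (312,232). The orange decoy is at (170,150) in the top view. The wrist view shows only the bare left side.

The moves have no tilt axis, so I'll check what the control object offers and how a move past the reach limit behaves in free space.

```bash
python3 -m handwheel '[[[0,0,0,-0.0417,0],[0,0,0,-0.0417,0],[0,0,0,-0.0417,0],[0,0,0,-0.0417,0],[0,0,0,-0.0417,0],[0,0,0,-0.0417,0],[0,0,0,-0.0417,0],[0,0,0,-0.0417,0],[0,0,0,-0.0417,0],[0,0,0,-0.0417,0]]]'; python3 -c "
from h import *
s=get_state();print(s['qpos'].round(3), R.from_quat(s['tcp_rot']).as_matrix().round(3))"
```

```text
time: 2.62
eef_pos: [0.2667, 0.6124, 0.7536]
tcp_rot: [0.204, 0.979, 0.003, 0.001]
contact_force: [0.9, 1.3, 1.6]
opening: 0.003
finger_force: 0.0
[ 1.008e+00  5.670e-01  2.220e-01  1.000e-03  2.346e+00 -1.510e-01] [[-0.917  0.399  0.003]
 [ 0.399  0.917  0.006]
 [-0.     0.007 -1.   ]]
```

```bash
python3 -m handwheel '[[[0,0,0,-0.0417,0],[0,0,0,-0.0417,0],[0,0,0,-0.0417,0],[0,0,0,-0.0417,0]]]'; python3 -c "
from h import *
s=get_state();print(s['qpos'].round(3), R.from_quat(s['tcp_rot']).as_matrix().round(3))"
```

```text
time: 2.95
eef_pos: [0.2369, 0.5433, 0.8228]
tcp_rot: [0.204, 0.979, 0.026, 0.005]
contact_force: [-0.0, 0.2, -0.4]
opening: -0.0
finger_force: 0.0
[ 0.985  0.463  0.21   0.014  2.416 -0.165] [[-0.917  0.399  0.021]
 [ 0.399  0.915  0.049]
 [ 0.     0.054 -0.999]]
```

```bash
python3 -m handwheel '[[[0,0,0.0417,0,0],[0,0,0.0417,0,0],[0,0,0.0417,0,0],[0,0,0.0417,0,0]]]'; python3 -c "
from h import *
s=get_state();print(s['qpos'].round(3), R.from_quat(s['tcp_rot']).as_matrix().round(3))"
```

```text
time: 3.28
eef_pos: [0.2779, 0.6375, 0.7519]
tcp_rot: [0.204, 0.978, 0.049, 0.01]
contact_force: [-0.3, -0.4, 0.4]
opening: 0.004
finger_force: 0.0
[ 1.009  0.578  0.212  0.019  2.253 -0.138] [[-0.917  0.398  0.04 ]
 [ 0.4    0.912  0.092]
 [ 0.     0.1   -0.995]]
```

```bash
python3 - <<'E'
from h import *
t=cam('top');s=cam('scene')
def go(n,a,b):
    r1=ray(t,a);r2=ray(s,b);P=tri(r1,r2);print(n,P.round(3),(proj(t,P)-a).round(1),(proj(s,P)-b).round(1))
go('shelfL',(170,104),(156,57)); go('shelfR',(495,102),(387,40))
go('hoodmid',(153.9,237.3),(180.1,264)); go('pan',(242.2,227.1),(255.8,255.1))
go('w_mid',(320.4,231),(324.8,248)); go('pad',(392.5,245.4),(394.4,217.7))
go('bottletop',(247,168),(230,175))
E
```

```text
shelfL [0.659 0.121 0.412] [-1.9 -1. ] [1.7 0.5]
shelfR [ 0.628 -0.385  0.4  ] [18.  17.7] [-16.6   0.7]
hoodmid [0.477 0.215 0.118] [2.3 1.4] [-3.4 -0.5]
pan [0.502 0.044 0.056] [0.4 0.3] [-0.6 -0. ]
w_mid [ 0.494 -0.129  0.011] [0.4 0.4] [-0.6 -0. ]
pad [ 0.451 -0.286  0.049] [3.1 3.3] [-4.4  0.2]
bottletop [0.607 0.024 0.184] [-0.1 -0. ] [0.1 0. ]
```

```bash
python3 -c "
import cv2
a=cv2.imread('pics/scene0.png')[225:345,110:290];b=cv2.imread('pics/top0.png')[140:285,110:360]
cv2.imwrite('pics/c1.png',cv2.resize(a,None,fx=4.4,fy=4.4,interpolation=3));cv2.imwrite('pics/c2.png',cv2.resize(b,None,fx=3.2,fy=3.2,interpolation=3))"
```

```text
(no output)
```

View pics/c1.png

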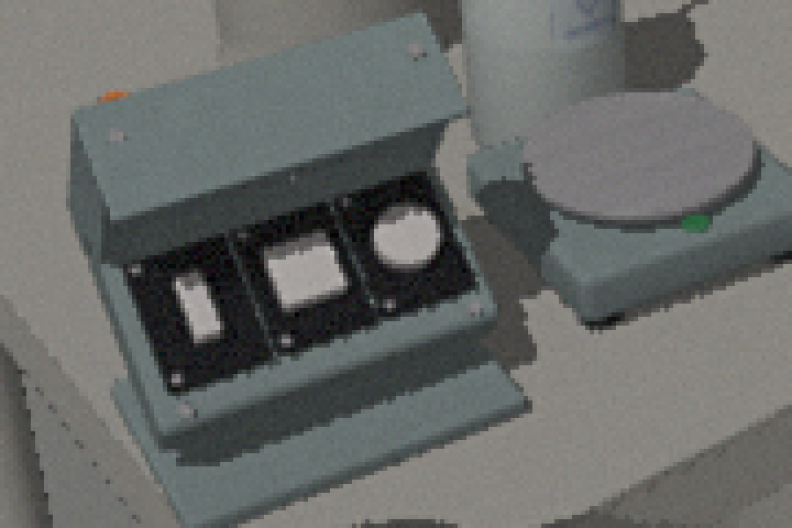

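View pics/c2.png

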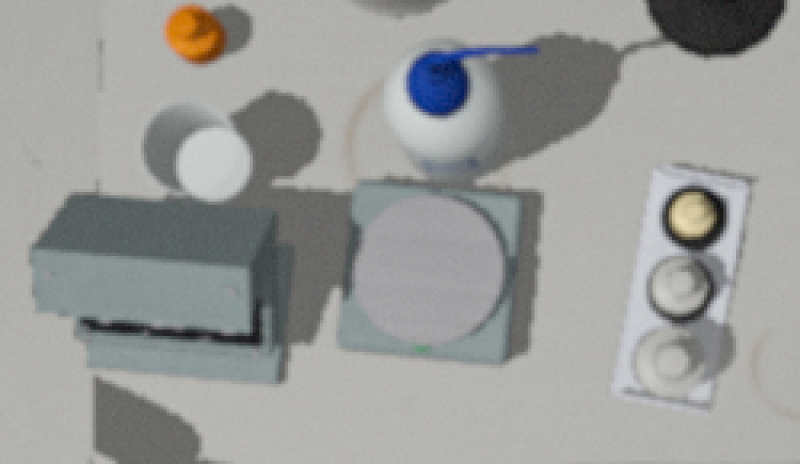

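The crops confirm the order: bar (198,305), square (303,275) and round (406,237) in the enlarged crop. In the top crop the steel middle weight is at (681,285), with the brass small one behind it and the large one in front. Pushing past the reach limit leans the tool outward a little with each row, so I can build up the lean at azimuth of about 0.

```bash
cat >> h.py <<'E'
def go(P,n=None):
    s=get_state();M=R.from_quat(s['tcp_rot']).as_matrix();d=M.T@(np.array(P)-s['eef_pos'])
    k=int(np.ceil(np.linalg.norm(d)/.041)); print('t',round(s['time'],2),'pos',np.round(s['eef_pos'],4),'shift',d.round(4),'rows',k,'each',(d/max(k,1)).round(4))
def tilt():
    s=get_state();M=R.from_quat(s['tcp_rot']).as_matrix();z=M[:,2]
    print('t',round(s['time'],2),'q',s['qpos'].round(2),'pos',np.round(s['eef_pos'],4),'lean',np.degrees(np.arccos(-z[2])).round(1),'az',np.degrees(np.arctan2(z[1],z[0])).round(1),'yaz',np.degrees(np.arctan2(M[1,1],M[0,1])).round(1),'yz',M[2,1].round(3),'F',np.round(s['contact_force'],1),'op',round(s['opening'],3),'ff',round(s['finger_force'],1))
E
python3 - <<'E'
from h import *
s=cam('scene');t=cam('top')
for p in((202.3,278.9),(178.9,287.5),(155,294.3)):print('key',onz(s,p,.072).round(4))
B=lambda x,y:(110+x/3.2,140+y/3.2)
for n,a,z in(('termfrontL',(88,365),.01),('termfrontR',(283,381),.01),('standTL',(652,168),.008),('standTR',(748,180),.008),('standBR',(712,405),.008),('standBL',(613,392),.008),('pan',(430,269),.044)):print(n,onz(t,B(*a),z).round(4))
go((.62,-.16,.72));tilt()
E
```

```text
key [0.4743 0.1739 0.072 ]
key [0.4768 0.2169 0.072 ]
key [0.4844 0.2562 0.072 ]
termfrontL [0.4494 0.2856 0.01  ]
termfrontR [0.4361 0.1478 0.01  ]
standTL [ 0.5832 -0.1151  0.008 ]
standTR [ 0.5733 -0.1832  0.008 ]
standBR [ 0.4148 -0.1528  0.008 ]
standBL [ 0.4249 -0.0838  0.008 ]
pan [0.5104 0.0411 0.044 ]
t 3.28 pos [0.2779 0.6375 0.7519] shift [-0.6322 -0.5947 -0.0278] rows 22 each [-0.0287 -0.027  -0.0013]
t 3.28 q [ 1.01  0.58  0.21  0.02  2.25 -0.14] pos [0.2779 0.6375 0.7519] lean 5.7 az 66.5 yaz 66.5 yz 0.1 F [-0.3 -0.4  0.4] op 0.004 ff 0.0
```

```bash
python3 -m handwheel '[[[0,-0.029,-0.027,-0.001,0],[0,-0.029,-0.027,-0.001,0],[0,-0.029,-0.027,-0.001,0],[0,-0.029,-0.027,-0.001,0],[0,-0.029,-0.027,-0.001,0],[0,-0.029,-0.027,-0.001,0],[0,-0.029,-0.027,-0.001,0],[0,-0.029,-0.027,-0.001,0],[0,-0.029,-0.027,-0.001,0],[0,-0.029,-0.027,-0.001,0],[0,-0.029,-0.027,-0.001,0],[0,-0.029,-0.027,-0.001,0]]]'; python3 -m handwheel '[[[0,-0.029,-0.027,-0.001,0],[0,-0.029,-0.027,-0.001,0],[0,-0.029,-0.027,-0.001,0],[0,-0.029,-0.027,-0.001,0],[0,-0.029,-0.027,-0.001,0],[0,-0.029,-0.027,-0.001,0],[0,-0.029,-0.027,-0.001,0],[0,-0.029,-0.027,-0.001,-5],[0,-0.029,-0.027,-0.001,-5],[0,-0.029,-0.027,-0.001,-5]]]'; python3 -c "
from h import *
tilt()"
```

```text
time: 4.28
eef_pos: [0.4654, 0.2042, 0.7337]
tcp_rot: [0.204, 0.978, 0.049, 0.011]
contact_force: [1.0, -0.4, 0.7]
opening: -0.001
finger_force: 0.0
time: 5.12
eef_pos: [0.6325, -0.154, 0.718]
tcp_rot: [0.073, 0.996, 0.047, 0.017]
contact_force: [0.1, 1.2, 1.1]
opening: -0.001
finger_force: 0.0
t 5.12 q [-0.43  0.37  0.59  0.12  2.18 -1.79] pos [ 0.6325 -0.154   0.718 ] lean 5.7 az 65.6 yaz 81.7 yz 0.096 F [0.1 1.2 1.1] op -0.001 ff 0.0
```

```bash
python3 -m handwheel '[[[0,-0.0417,0,-0.03,0],[0,-0.0417,0,-0.03,0],[0,-0.0417,0,-0.03,0],[0,-0.0417,0,-0.03,0],[0,-0.0417,0,-0.03,0],[0,-0.0417,0,-0.03,0],[0,-0.0417,0,-0.03,0],[0,-0.0417,0,-0.03,0],[0,-0.0417,0,-0.03,0],[0,-0.0417,0,-0.03,0]]]';python3 -c "
from h import *
tilt()"
```

```text
time: 5.95
eef_pos: [0.7146, -0.1631, 0.7391]
tcp_rot: [0.078, 0.992, 0.04, 0.096]
contact_force: [0.2, 0.4, 0.0]
opening: -0.002
finger_force: 0.0
t 5.95 q [-0.41  0.6   0.21  0.17  2.16 -1.72] pos [ 0.7146 -0.1631  0.7391] lean 12.0 az 18.2 yaz 81.5 yz 0.095 F [0.2 0.4 0. ] op -0.002 ff 0.0
```

```bash
python3 -m handwheel '[[[0,-0.0417,-0.012,-0.03,0],[0,-0.0417,-0.012,-0.03,0],[0,-0.0417,-0.012,-0.03,0],[0,-0.0417,-0.012,-0.03,0],[0,-0.0417,-0.012,-0.03,0],[0,-0.0417,-0.012,-0.03,0],[0,-0.0417,-0.012,-0.03,0],[0,-0.0417,-0.012,-0.03,0],[0,-0.0417,-0.012,-0.03,0],[0,-0.0417,-0.012,-0.03,0],[0,-0.0417,-0.012,-0.03,0],[0,-0.0417,-0.012,-0.03,0]]]';python3 -c "
from h import *
tilt()"
```

```text
time: 6.95
eef_pos: [0.7104, -0.2565, 0.7842]
tcp_rot: [0.083, 0.973, 0.022, 0.214]
contact_force: [0.5, -0.0, 0.2]
opening: -0.002
finger_force: 0.0
t 6.95 q [-0.56  0.56  0.21  0.25  1.99 -1.81] pos [ 0.7104 -0.2565  0.7842] lean 24.8 az 1.0 yaz 81.2 yz 0.079 F [ 0.5 -0.   0.2] op -0.002 ff 0.0
```

```bash
python3 -m handwheel '[[[0,-0.0417,-0.01,-0.03,0],[0,-0.0417,-0.01,-0.03,0],[0,-0.0417,-0.01,-0.03,0],[0,-0.0417,-0.01,-0.03,0],[0,-0.0417,-0.01,-0.03,0],[0,-0.0417,-0.01,-0.03,0],[0,-0.0417,-0.01,-0.03,0],[0,-0.0417,-0.01,-0.03,0],[0,-0.0417,-0.01,-0.03,0],[0,-0.0417,-0.01,-0.03,0]]]';python3 -c "
from h import *
tilt();go((.40,.19,.35))"
```

```text
time: 7.78
eef_pos: [0.6644, -0.2914, 0.8668]
tcp_rot: [0.088, 0.945, -0.001, 0.314]
contact_force: [0.6, -0.6, -0.6]
opening: 0.001
finger_force: 0.0
t 7.78 q [-0.67  0.47  0.21  0.35  1.88 -1.85] pos [ 0.6644 -0.2914  0.8668] lean 36.6 az -5.4 yaz 80.4 yz 0.054 F [ 0.6 -0.6 -0.6] op 0.001 ff 0.0
t 7.78 pos [ 0.6644 -0.2914  0.8668] shift [0.5953 0.4015 0.2306] rows 19 each [0.0313 0.0211 0.0121]
```

```bash
python3 -m handwheel '[[[0,0.031,0.021,0.012,0],[0,0.031,0.021,0.012,0],[0,0.031,0.021,0.012,0],[0,0.031,0.021,0.012,0],[0,0.031,0.021,0.012,0],[0,0.031,0.021,0.012,0],[0,0.031,0.021,0.012,0],[0,0.031,0.021,0.012,0],[0,0.031,0.021,0.012,0],[0,0.031,0.021,0.012,0],[0,0.031,0.021,0.012,0],[0,0.031,0.021,0.012,0]]]';python3 -m handwheel '[[[0,0.031,0.021,0.012,0],[0,0.031,0.021,0.012,0],[0,0.031,0.021,0.012,0],[0,0.031,0.021,0.012,0],[0,0.031,0.021,0.012,0],[0,0.031,0.021,0.012,0],[0,0.031,0.021,0.012,0]]]';python3 -c "
from h import *
tilt();go((.375,.20,.215))"
```

```text
time: 8.78
eef_pos: [0.5127, -0.0107, 0.5713]
tcp_rot: [0.089, 0.945, 0.0, 0.314]
contact_force: [0.6, 0.0, 0.9]
opening: -0.002
finger_force: 0.0
time: 9.37
eef_pos: [0.4164, 0.1657, 0.3837]
tcp_rot: [0.089, 0.945, 0.001, 0.315]
contact_force: [0.5, -0.7, 0.3]
opening: 0.004
finger_force: 0.0
t 9.37 q [ 0.27 -0.65  2.2  -0.25  0.99 -1.04] pos [0.4164 0.1657 0.3837] lean 36.7 az -5.2 yaz 80.3 yz 0.058 F [ 0.5 -0.7  0.3] op 0.004 ff 0.0
t 9.37 pos [0.4164 0.1657 0.3837] shift [0.1387 0.017  0.1088] rows 5 each [0.0277 0.0034 0.0218]
```

```bash
python3 -m handwheel '[[[0,0.0235,0.006,0.031,0],[0,0.0235,0.006,0.031,0],[0,0.0235,0.006,0.031,0],[0,0.0235,0.006,0.031,0],[0,0.0235,0.006,0.031,0],[0,0,0,0,0]]]';python3 - <<'E'
from h import *
tilt()
st=get_state();im=viewer.read_camera('wrist');cv2.imwrite('pics/w1.png',im);c=cam('wrist',st)
for t in('round_top','square_top','bar_top'):
    for r in viewer.pinpoint('wrist',t)[:2]:
        px=np.array(r['xy'])*[560,420];print(t,round(r['confidence'],2),px.round(1),onz(c,px,.072).round(4))
E
```

```text
time: 9.87
eef_pos: [0.4167, 0.2043, 0.1816]
tcp_rot: [0.088, 0.948, -0.003, 0.306]
contact_force: [-0.9, -0.4, -2.2]
opening: -0.001
finger_force: 0.0
t 9.87 q [ 0.38 -0.4   2.42 -0.49  0.62 -0.68] pos [0.4167 0.2043 0.1816] lean 35.7 az -5.8 yaz 80.3 yz 0.049 F [-0.9 -0.4 -2.2] op -0.001 ff 0.0
round_top 0.94 [253.3 190. ] [0.4729 0.1732 0.072 ]
square_top 0.61 [298.6 189.9] [0.4822 0.2147 0.072 ]
square_top 0.38 [ 17.9 190.3] [ 0.4274 -0.0285  0.072 ]
bar_top 0.8 [351.3 181.8] [0.4817 0.2639 0.072 ]
```

View pics/w1.png

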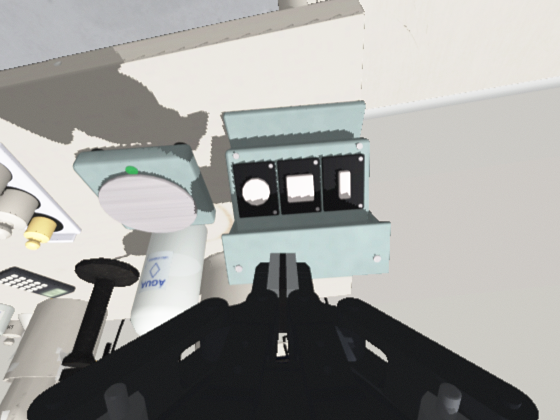

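The wrist view shows round (256,192), square (300,187) and bar (345,184), with the shut fingers just in front of the hood.

```bash
cat > k.py <<'E'
from h import *
K={}
def keys(st,pr=True):
    c=cam('wrist',st)
    for n,p in(('round',(256.3,192)),('square',(300.3,187.3)),('bar',(344.8,184.3))):
        K[n]=onz(c,p,.072)
    return K
E
python3 - <<'E'
from k import *
st=get_state();keys(st);print({k:v.round(4) for k,v in K.items()})
a=K['bar']-K['round'];print(np.linalg.norm(a),np.degrees(np.arctan2(a[1],a[0]))-90)
z=R.from_quat(st['tcp_rot']).as_matrix()[:,2]
yw=np.radians(-6.);n=np.array([-np.sin(.611)*np.cos(yw),-np.sin(.611)*np.sin(yw),np.cos(.611)])
up=np.array([np.cos(.611)*np.cos(yw),np.cos(.611)*np.sin(yw),np.sin(.611)])
for o in(.04,.01):go(K['round']+n*o-up*.002)
np.save('keys.npy',np.array([K[k] for k in('round','square','bar')]))
E
```

```text
{'round': array([0.5036, 0.1735, 0.072 ]), 'square': array([0.5068, 0.2185, 0.072 ]), 'bar': array([0.5128, 0.2635, 0.072 ])}
0.09044291503180717 -5.859214542532939
t 10.07 pos [0.4237 0.2061 0.1955] shift [ 0.0063 -0.0257  0.1082] rows 3 each [ 0.0021 -0.0086  0.0361]
t 10.07 pos [0.4237 0.2061 0.1955] shift [ 0.0072 -0.0261  0.1382] rows 4 each [ 0.0018 -0.0065  0.0346]
```

```bash
python3 - <<'E'
from h import *
tilt()
st=get_state();im=viewer.read_camera('wrist');cv2.imwrite('pics/w2.png',im);c=cam('wrist',st)
g=im.min(axis=2);m=(g>200).astype(np.uint8);m[:100]=0;m[250:]=0;m[:,:225]=0;m[:,375:]=0
n,l,s,ce=cv2.connectedComponentsWithStats(m)
for i in range(1,n):
    if s[i,4]>60:print(s[i],ce[i].round(1),onz(c,ce[i],.072).round(4))
tilt()
E
```

```text
t 10.07 q [ 0.38 -0.41  2.4  -0.49  0.62 -0.68] pos [0.4237 0.2061 0.1955] lean 36.8 az -5.1 yaz 80.4 yz 0.059 F [0.2 0.2 0.4] op -0.002 ff 0.0
[356 100  19  10 150] [364.8 103.8] [0.4204 0.2779 0.072 ]
[334 153  11  24 219] [339.1 163.5] [0.4811 0.258  0.072 ]
[281 156  27  24 535] [294.6 167.1] [0.4763 0.2168 0.072 ]
[238 161  27  22 467] [250.4 171.7] [0.473  0.1753 0.072 ]
[334 205  41  44 704] [354.9 220.5] [0.5848 0.2761 0.072 ]
t 10.12 q [ 0.38 -0.41  2.4  -0.49  0.62 -0.68] pos [0.4239 0.2061 0.196 ] lean 36.9 az -5.0 yaz 80.4 yz 0.06 F [-0.8 -0.9 -0.2] op 0.001 ff 0.0
```

```bash
cat > k.py <<'E'
from h import *
K=dict(round=np.array([.473,.175,.072]),square=np.array([.4765,.2167,.072]),bar=np.array([.481,.2583,.072]))
yw=np.radians(-6.);S,C=np.sin(.611),np.cos(.611)
n=np.array([-S*np.cos(yw),-S*np.sin(yw),C]);up=np.array([C*np.cos(yw),C*np.sin(yw),S])
def tgt(k,o,u=-.002):go(K[k]+n*o+up*u)
E
python3 - <<'E'
from k import *
tgt('round',.04);tgt('round',.01);tgt('round',-.006)
E
```

```text
t 10.12 pos [0.4239 0.2061 0.196 ] shift [ 0.0311 -0.0295  0.0902] rows 3 each [ 0.0104 -0.0098  0.0301]
t 10.12 pos [0.4239 0.2061 0.196 ] shift [ 0.032  -0.0299  0.1201] rows 4 each [ 0.008  -0.0075  0.03  ]
t 10.12 pos [0.4239 0.2061 0.196 ] shift [ 0.0325 -0.0301  0.1361] rows 4 each [ 0.0081 -0.0075  0.034 ]
```

```bash
python3 -m handwheel '[[[0,0.008,-0.008,0.02,0],[0,0.008,-0.008,0.02,0],[0,0.008,-0.008,0.02,0],[0,0.007,-0.006,0.02,0],[0,0,0,0.01,0],[0,0,0,0,0],[0,0,0,0,0]]]';python3 -c "
from k import *
tilt();tgt('round',0);tgt('round',-.006)"
```

```text
time: 10.7
eef_pos: [0.4477, 0.1765, 0.1019]
tcp_rot: [0.089, 0.945, 0.001, 0.315]
contact_force: [0.4, 0.3, 0.6]
opening: -0.006
finger_force: 0.0
t 10.7 q [ 0.28 -0.22  2.46 -0.65  0.36 -0.55] pos [0.4477 0.1765 0.1019] lean 36.8 az -5.2 yaz 80.3 yz 0.058 F [0.4 0.3 0.6] op -0.006 ff 0.0
t 10.7 pos [0.4477 0.1765 0.1019] shift [-0.0003  0.0009  0.0391] rows 1 each [-0.0003  0.0009  0.0391]
t 10.7 pos [0.4477 0.1765 0.1019] shift [-0.0002  0.0008  0.045 ] rows 2 each [-0.0001  0.0004  0.0225]
```

```bash
python3 -m handwheel '[[[0,0,0,0.01,0],[0,0,0,0.01,0],[0,0,0,0.01,0],[0,0,0,0,0],[0,0,0,0,0]]]';python3 -c "
from k import *
tilt();tgt('round',0);tgt('round',-.006)"
```

```text
time: 11.12
eef_pos: [0.4648, 0.1752, 0.0773]
tcp_rot: [0.089, 0.945, 0.001, 0.315]
contact_force: [-1.1, 0.2, -0.3]
opening: 0.001
finger_force: 0.0
t 11.12 q [ 0.26 -0.12  2.43 -0.78  0.3  -0.44] pos [0.4648 0.1752 0.0773] lean 36.7 az -5.2 yaz 80.4 yz 0.058 F [-1.1  0.2 -0.3] op 0.001 ff 0.0
t 11.12 pos [0.4648 0.1752 0.0773] shift [-0.0013  0.0007  0.0091] rows 1 each [-0.0013  0.0007  0.0091]
t 11.12 pos [0.4648 0.1752 0.0773] shift [-0.0012  0.0006  0.0151] rows 1 each [-0.0012  0.0006  0.0151]
```

```bash
python3 -m handwheel '[[[0,-0.001,0,0.006,0],[0,0,0,0.004,0],[0,0,0,0.003,0],[0,0,0,0,0],[0,0,0,0,0]]]';python3 -c "
from k import *
tilt();tgt('round',-.005)"
```

```text
time: 11.53
eef_pos: [0.4731, 0.1743, 0.0667]
tcp_rot: [0.088, 0.945, 0.001, 0.315]
contact_force: [1.3, 0.4, 3.0]
opening: -0.001
finger_force: 1.1
t 11.53 q [ 0.25 -0.07  2.42 -0.84  0.27 -0.37] pos [0.4731 0.1743 0.0667] lean 36.7 az -5.2 yaz 80.4 yz 0.057 F [1.3 0.4 3. ] op -0.001 ff 1.1
t 11.53 pos [0.4731 0.1743 0.0667] shift [-0.0008  0.0007  0.0006] rows 1 each [-0.0008  0.0007  0.0006]
```

```bash
python3 -m handwheel '[[[0,0,0,0.002,0],[0,0,0,0.001,0],[0,0,0,0,0],[0,0,0,0,0]]]';python3 -c "
from k import *
tilt();tgt('round',-.005)"
```

```text
time: 11.87
eef_pos: [0.4747, 0.1742, 0.0644]
tcp_rot: [0.088, 0.945, 0.001, 0.315]
contact_force: [-4.5, 0.3, 10.9]
opening: 0.002
finger_force: 5.9
t 11.87 q [ 0.25 -0.07  2.42 -0.86  0.27 -0.36] pos [0.4747 0.1742 0.0644] lean 36.7 az -5.2 yaz 80.4 yz 0.057 F [-4.5  0.3 10.9] op 0.002 ff 5.9
t 11.87 pos [0.4747 0.1742 0.0644] shift [-0.0009  0.0008 -0.0023] rows 1 each [-0.0009  0.0008 -0.0023]
```

```bash
python3 -m handwheel '[[[0,0,0,-0.01,0],[0,0,0,-0.025,0],[0,0,0,-0.035,0],[0,0,0,-0.035,0],[0,0,0,-0.035,0],[0,0,0,-0.02,0],[0,0,0,0,0]]]';python3 -c "
from k import *
tilt();go((.40,-.04,.22))"
```

```text
time: 12.45
eef_pos: [0.386, 0.1889, 0.1993]
tcp_rot: [0.089, 0.945, 0.001, 0.315]
contact_force: [1.6, -1.2, 0.5]
opening: 0.004
finger_force: 0.0
t 12.45 q [ 0.38 -0.56  2.48 -0.44  0.68 -0.74] pos [0.386  0.1889 0.1993] lean 36.7 az -5.2 yaz 80.4 yz 0.058 F [ 1.6 -1.2  0.5] op 0.004 ff 0.0
t 12.45 pos [0.386  0.1889 0.1993] shift [-0.0619 -0.2218  0.0041] rows 6 each [-0.0103 -0.037   0.0007]
```

```bash
python3 -m handwheel '[[[0,-0.009,-0.037,0.001,0],[0,-0.009,-0.037,0.001,0],[0,-0.009,-0.037,0.001,0],[0,-0.009,-0.037,0.001,0],[0,-0.009,-0.037,0.001,0],[0,-0.009,-0.037,0.001,0],[0.06,0.033,0,-0.025,0],[0.06,0.033,0,-0.025,0],[0.06,0.033,0,-0.025,0],[0.06,0.033,0,-0.025,0]]]';python3 -c "
from k import *
tilt()"
```

```text
time: 13.28
eef_pos: [0.3704, 0.0233, 0.2724]
tcp_rot: [0.098, 0.959, -0.016, 0.266]
contact_force: [0.7, 0.5, -0.5]
opening: 0.566
finger_force: 0.0
t 13.28 q [-0.24 -0.89  2.48  0.05  1.02 -1.62] pos [0.3704 0.0233 0.2724] lean 30.9 az -9.3 yaz 78.6 yz 0.022 F [ 0.7  0.5 -0.5] op 0.566 ff 0.0
```

```bash
python3 -m handwheel '[[[0.06,0.036,0,-0.02,0],[0.06,0.036,0,-0.02,0],[0.06,0.036,0,-0.02,0],[0.06,0.036,0,-0.02,0],[0.06,0.036,0,-0.018,0],[0.06,0.036,0,-0.018,0],[0.06,0.036,0,-0.018,0],[0.06,0.036,0,-0.018,0]]]';python3 -c "
from k import *
tilt()"
```

```text
time: 13.95
eef_pos: [0.2066, 0.1903, 0.2628]
tcp_rot: [0.107, 0.967, -0.052, 0.226]
contact_force: [0.9, 1.8, -0.4]
opening: 0.703
finger_force: 0.0
t 13.95 q [ 0.74 -0.89  2.48 -0.42  1.33 -0.56] pos [0.2066 0.1903 0.2628] lean 26.8 az -19.2 yaz 76.7 yz -0.052 F [ 0.9  1.8 -0.4] op 0.703 ff 0.0
```

```bash
python3 -c "
from k import *
go((.40,-.15,.25))"
```

```text
t 13.95 pos [0.2066 0.1903 0.2628] shift [-0.2258 -0.2855  0.1445] rows 10 each [-0.0226 -0.0285  0.0144]
```

```bash
python3 -m handwheel '[[[0.06,-0.036,0,0.018,0],[0.06,-0.036,0,0.018,0],[0.06,-0.036,0,0.018,0],[0.06,-0.036,-0.01,0.018,0],[0.06,-0.036,-0.01,0.018,0],[0.06,-0.01,-0.035,0.003,0],[0.06,-0.01,-0.035,0.003,0],[0.06,-0.01,-0.035,0.003,0],[0.06,-0.01,-0.035,0.003,0]]]';python3 -c "
from k import *
tilt();go((.40,-.15,.25))"
```

```text
time: 14.7
eef_pos: [0.4067, -0.0222, 0.2772]
tcp_rot: [0.106, 0.967, -0.05, 0.225]
contact_force: [0.9, -0.2, -0.8]
opening: 0.707
finger_force: 0.0
t 14.7 q [-0.3  -0.69  2.37 -0.02  1.   -1.64] pos [ 0.4067 -0.0222  0.2772] lean 26.6 az -18.9 yaz 76.8 yz -0.05 F [ 0.9 -0.2 -0.8] op 0.707 ff 0.0
t 14.7 pos [ 0.4067 -0.0222  0.2772] shift [-0.0053 -0.1244  0.04  ] rows 4 each [-0.0013 -0.0311  0.01  ]
```

```bash
python3 -m handwheel '[[[0.06,0.036,0,-0.018,0],[0.06,0.036,0,-0.018,0],[0.06,0.036,0,-0.018,0],[0.06,0.036,0,-0.017,0],[0.06,0.036,0,-0.017,0]]]';python3 -c "
from k import *
tilt()"
```

```text
time: 15.12
eef_pos: [0.3193, 0.0568, 0.2579]
tcp_rot: [0.114, 0.971, -0.067, 0.198]
contact_force: [-0.1, 0.9, -0.2]
opening: 0.7
finger_force: 0.0
t 15.12 q [-0.   -0.89  2.48 -0.19  1.17 -1.3 ] pos [0.3193 0.0568 0.2579] lean 24.1 az -25.3 yaz 75.6 yz -0.085 F [-0.1  0.9 -0.2] op 0.7 ff 0.0
```

```bash
python3 -m handwheel '[[[0.06,-0.025,-0.033,0.01,0],[0.06,-0.025,-0.033,0.01,0],[0.06,-0.01,-0.038,0.005,0],[0.06,-0.01,-0.038,0.005,0],[0.06,0,-0.04,0.005,0],[0.06,0.03,-0.02,-0.014,0],[0.06,0.033,-0.02,-0.014,0],[0.06,0.033,-0.02,-0.014,0],[0.06,0.033,-0.02,-0.014,0],[0.06,0.033,-0.02,-0.014,0]]]';python3 -c "
from k import *
tilt()"
```

```text
time: 15.95
eef_pos: [0.2156, -0.246, 0.2759]
tcp_rot: [0.111, 0.976, -0.05, 0.18]
contact_force: [0.2, -1.1, -0.6]
opening: 0.702
finger_force: 0.0
t 15.95 q [-1.43 -0.89  2.45  0.33  1.41 -2.8 ] pos [ 0.2156 -0.246   0.2759] lean 21.5 az -21.9 yaz 76.5 yz -0.057 F [ 0.2 -1.1 -0.6] op 0.702 ff 0.0
```

```bash
python3 -c "
from k import *
go((.42,-.155,.27))"
```

```text
t 15.95 pos [ 0.2156 -0.246   0.2759] shift [-0.166   0.1364  0.0625] rows 6 each [-0.0277  0.0227  0.0104]
```

```bash
python3 -m handwheel '[[[0.06,-0.028,0.023,0.01,0],[0.06,-0.028,0.023,0.01,0],[0.06,-0.028,0.023,0.01,0],[0.06,-0.028,0.023,0.01,0],[0.06,-0.028,0.023,0.01,0],[0.06,-0.027,0.022,0.01,0],[0.06,0.03,0.003,-0.012,0],[0.06,0.03,0.003,-0.012,0],[0.06,0.03,0.003,-0.012,0],[0.06,0.03,0.003,-0.012,0]]]';python3 -c "
from k import *
tilt()"
```

```text
time: 16.78
eef_pos: [0.3143, -0.1166, 0.2707]
tcp_rot: [0.11, 0.978, -0.048, 0.171]
contact_force: [-12.1, 5.3, 11.9]
opening: 0.702
finger_force: 0.0
t 16.78 q [-0.76 -0.9   2.45  0.14  1.25 -2.13] pos [ 0.3143 -0.1166  0.2707] lean 20.5 az -22.1 yaz 76.6 yz -0.056 F [-12.1   5.3  11.9] op 0.702 ff 0.0
```

```bash
python3 -m handwheel '[[[0.06,0.033,0.003,-0.012,0],[0.06,0.033,0.003,-0.012,0],[0.06,0.033,0.003,-0.011,0]]]';python3 -c "
from k import *
tilt()"
```

```text
time: 17.03
eef_pos: [0.3025, -0.1169, 0.2714]
tcp_rot: [0.112, 0.982, -0.043, 0.147]
contact_force: [-0.4, 0.7, 0.2]
opening: 0.7
finger_force: 0.0
t 17.03 q [-0.78 -0.89  2.44  0.12  1.31 -2.14] pos [ 0.3025 -0.1169  0.2714] lean 17.6 az -22.9 yaz 76.6 yz -0.052 F [-0.4  0.7  0.2] op 0.7 ff 0.0
```

```bash
python3 -m handwheel '[[[0.06,0.037,0.004,-0.01,0],[0.06,0.037,0.004,-0.01,0],[0.06,0.037,0.004,-0.009,0],[0.06,0.037,0.004,-0.009,0],[0.06,0.037,0.004,-0.008,0],[0.06,0.037,0.004,-0.008,0],[0.06,0.037,0.004,-0.007,0]]]';python3 -c "
from k import *
tilt()"
```

```text
time: 17.62
eef_pos: [0.2648, -0.1148, 0.2636]
tcp_rot: [0.112, 0.99, -0.024, 0.077]
contact_force: [0.7, -0.1, -0.4]
opening: 0.701
finger_force: 0.0
t 17.62 q [-0.83 -0.9   2.44  0.06  1.45 -2.17] pos [ 0.2648 -0.1148  0.2636] lean 9.3 az -23.9 yaz 76.9 yz -0.03 F [ 0.7 -0.1 -0.4] op 0.701 ff 0.0
```

```bash
python3 -m handwheel '[[[0.06,0.038,0.006,-0.006,0],[0.06,0.038,0.006,-0.006,0],[0.06,0.038,0.006,-0.005,0],[0.06,0.038,0.006,-0.004,0],[0.06,0.038,0.006,-0.003,0],[0.06,0.038,0.006,-0.002,0]]]';python3 -c "
from k import *
tilt()
p=np.array([.494,-.129,0])
go(p+[0,0,.2]);go(p+[0,0,.16])"
```

```text
time: 18.12
eef_pos: [0.2313, -0.1111, 0.2618]
tcp_rot: [0.113, 0.993, -0.004, 0.016]
contact_force: [-0.2, 0.1, 1.0]
opening: 0.705
finger_force: 0.0
t 18.12 q [-0.87 -0.9   2.44  0.02  1.57 -2.21] pos [ 0.2313 -0.1111  0.2618] lean 1.9 az -20.9 yaz 77.1 yz -0.005 F [-0.2  0.1  1. ] op 0.705 ff 0.0
t 18.12 pos [ 0.2313 -0.1111  0.2618] shift [-0.2579  0.0417  0.07  ] rows 7 each [-0.0368  0.006   0.01  ]
t 18.12 pos [ 0.2313 -0.1111  0.2618] shift [-0.2566  0.0419  0.11  ] rows 7 each [-0.0367  0.006   0.0157]
```

```bash
python3 -m handwheel '[[[0.06,-0.036,0.006,0.008,0],[0.06,-0.036,0.006,0.008,0],[0.06,-0.036,0.006,0.008,0],[0.06,-0.036,0.006,0.008,0],[0.06,-0.036,0.006,0.008,0],[0.06,-0.036,0.006,0.008,0],[0.06,-0.02,0.006,0.008,0],[0.06,0,0,0,0],[0.06,0,0,0,0]]]';python3 - <<'E'
from k import *
tilt()
st=get_state();im=viewer.read_camera('wrist');cv2.imwrite('pics/w3.png',im);c=cam('wrist',st)
for r in viewer.outline_of('wrist','weight_2')[:4]:
    ys,xs=np.nonzero(r['mask']);print('mask',round(r['confidence'],2),xs.min(),xs.max(),ys.min(),ys.max(),len(xs))
for r in viewer.pinpoint('wrist','weight_2')[:4]:
    px=np.array(r['xy'])*[560,420];print(round(r['confidence'],2),px.round(1),onz(c,px,.008).round(4))
E
```

```text
time: 18.87
eef_pos: [0.4729, -0.1236, 0.2123]
tcp_rot: [0.112, 0.994, -0.004, 0.015]
contact_force: [0.4, 0.2, -0.4]
opening: 0.703
finger_force: 0.0
t 18.87 q [-0.47 -0.13  2.06  0.    1.19 -1.81] pos [ 0.4729 -0.1236  0.2123] lean 1.7 az -21.2 yaz 77.1 yz -0.004 F [ 0.4  0.2 -0.4] op 0.703 ff 0.0
mask 0.92 271 294 227 255 552
mask 0.92 542 559 261 291 404
mask 0.86 266 299 184 223 1097
mask 0.61 256 301 134 183 1791
0.9 [280.2 196.9] [ 0.4927 -0.1314  0.008 ]
0.89 [284.6 234.2] [ 0.5427 -0.1372  0.008 ]
0.68 [554.1 273.6] [0.6787 0.203  0.008 ]
0.66 [279.7 152.7] [ 0.4403 -0.1199  0.008 ]
```

View pics/w3.png

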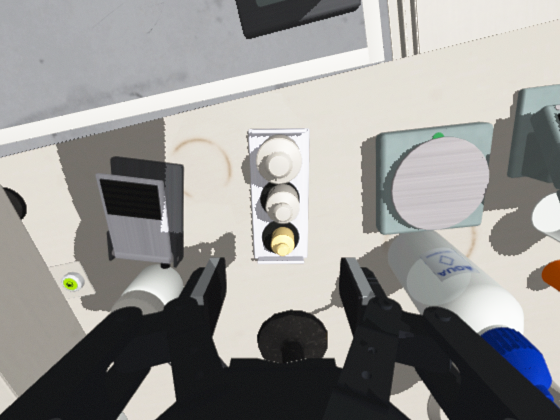

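The wrist view confirms the middle weight at (281,203) in the row, with large in front and small brass behind. The pan is centred at about (441,183).

```bash
python3 - <<'E'
from k import *
c=cam('wrist');print('pan',onz(c,(441.5,183.5),.044).round(4))
go((.493,-.131,.10));go((.493,-.131,.011))
E
```

```text
pan [0.5066 0.0443 0.044 ]
t 19.02 pos [ 0.4722 -0.1239  0.2139] shift [-0.0179 -0.0016  0.1146] rows 3 each [-0.006  -0.0005  0.0382]
t 19.02 pos [ 0.4722 -0.1239  0.2139] shift [-0.0149 -0.0012  0.2036] rows 5 each [-0.003  -0.0002  0.0407]
```

```bash
python3 -m handwheel '[[[0.065,-0.009,-0.001,0.03,0],[0.065,-0.009,0,0.035,0],[0.065,0.001,0,0.035,0],[0.065,0.001,0,0.035,0],[0.065,0.001,0,0.03,0],[0.065,0,0,0.02,0],[0.065,0,0,0.01,0],[0.065,0,0,0,0],[0.065,0,0,0,0]]]';python3 -c "
from k import *
tilt();go((.493,-.131,.011))"
```

```text
time: 19.77
eef_pos: [0.4939, -0.131, 0.0203]
tcp_rot: [0.113, 0.993, -0.005, 0.017]
contact_force: [0.1, 0.5, -0.5]
opening: 0.761
finger_force: 0.0
t 19.77 q [-0.46  0.2   2.12  0.    0.79 -1.81] pos [ 0.4939 -0.131   0.0203] lean 2.0 az -21.4 yaz 77.0 yz -0.005 F [ 0.1  0.5 -0.5] op 0.761 ff 0.0
t 19.77 pos [ 0.4939 -0.131   0.0203] shift [ 0.0012 -0.0002  0.0093] rows 1 each [ 0.0012 -0.0002  0.0093]
```

```bash
python3 -m handwheel '[[[0.065,0.001,0,0.008,0],[0.065,0,0,0,0],[0.03,0,0,0,0],[0.03,0,0,0,0],[0.03,0,0,0,0],[0.03,0,0,0,0],[0.03,0,0,0,0],[0.03,0,0,0,0]]]' 45;python3 -c "
from k import *
tilt()"
```

```text
time: 20.43
eef_pos: [0.4937, -0.1305, 0.0124]
tcp_rot: [0.113, 0.993, -0.004, 0.017]
contact_force: [-0.5, 1.9, 6.3]
opening: 0.427
finger_force: 45.7
t 20.43 q [-0.46  0.21  2.12  0.01  0.77 -1.81] pos [ 0.4937 -0.1305  0.0124] lean 2.0 az -20.7 yaz 77.0 yz -0.005 F [-0.5  1.9  6.3] op 0.427 ff 45.7
```

```bash
python3 -m handwheel '[[[0.03,0,0,-0.01,0],[0.03,0,0,-0.025,0],[0.03,0,0,-0.035,0],[0.03,0,0,-0.02,0],[0.03,0,0,-0.01,0],[0.03,0,0,0,0]]]';python3 -c "
from k import *
tilt();go((.506,.0435,.11))"
```

```text
time: 20.93
eef_pos: [0.4907, -0.1297, 0.1134]
tcp_rot: [0.113, 0.993, -0.005, 0.019]
contact_force: [0.5, 0.1, -4.1]
opening: 0.425
finger_force: 46.4
t 20.93 q [-0.46  0.03  2.1   0.    0.97 -1.81] pos [ 0.4907 -0.1297  0.1134] lean 2.2 az -22.0 yaz 77.0 yz -0.006 F [ 0.5  0.1 -4.1] op 0.425 ff 46.4
t 20.93 pos [ 0.4907 -0.1297  0.1134] shift [0.024  0.1723 0.0015] rows 5 each [0.0048 0.0345 0.0003]
```

```bash
python3 -m handwheel '[[[0.03,0.003,0.015,0,0],[0.03,0.004,0.03,0,0],[0.03,0.005,0.035,0,0],[0.03,0.005,0.035,0,0],[0.03,0.004,0.032,0,0],[0.03,0.003,0.018,0,0],[0.03,0,0.007,0,0],[0.03,0,0,0.01,0],[0.03,0,0,0.02,0],[0.03,0,0,0.015,0],[0.03,0,0,0.006,0],[0.03,0,0,0,0]]]';python3 -c "
from k import *
tilt();go((.506,.0435,.049))
c=cam('wrist');cv2.imwrite('pics/w4.png',viewer.read_camera('wrist'))"
```

```text
time: 21.93
eef_pos: [0.504, 0.0423, 0.0552]
tcp_rot: [0.113, 0.993, -0.005, 0.013]
contact_force: [0.2, 0.4, -4.9]
opening: 0.427
finger_force: 46.4
t 21.93 q [-0.11  0.13  2.12 -0.01  0.87 -1.45] pos [0.504  0.0423 0.0552] lean 1.6 az -25.5 yaz 77.0 yz -0.006 F [ 0.2  0.4 -4.9] op 0.427 ff 46.4
t 21.93 pos [0.504  0.0423 0.0552] shift [-0.0015  0.0017  0.0062] rows 1 each [-0.0015  0.0017  0.0062]
```

View pics/w4.png

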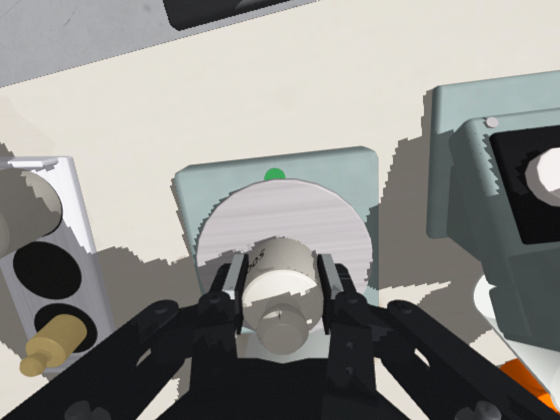

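The weight hangs upright at column 283, and the pan spans columns 196–371, so it is centred. I'll lower it now.

```bash
python3 -m handwheel '[[[0.03,0,0,0.003,0],[0.03,0,0,0.002,0],[0.03,0,0,0.002,0],[0.03,0,0,0,0],[0.03,0,0,0,0]]]';python3 -c "
from k import *
tilt()"
```

```text
time: 22.4
eef_pos: [0.5069, 0.0431, 0.0519]
tcp_rot: [0.113, 0.993, -0.004, 0.017]
contact_force: [0.1, 0.4, -4.3]
opening: 0.429
finger_force: 46.5
t 22.4 q [-0.11  0.14  2.12 -0.01  0.85 -1.45] pos [0.5069 0.0431 0.0519] lean 2.0 az -21.0 yaz 77.0 yz -0.005 F [ 0.1  0.4 -4.3] op 0.429 ff 46.5
```

```bash
python3 -m handwheel '[[[0.03,0,0,0.002,0],[0.03,0,0,0.001,0],[0.03,0,0,0,0],[0.03,0,0,0,0]]]';python3 -m handwheel '[[[0.03,0,0,0.001,0],[0.03,0,0,0,0],[0.03,0,0,0,0]]]'
```

```text
time: 22.73
eef_pos: [0.5068, 0.0431, 0.0485]
tcp_rot: [0.113, 0.993, -0.004, 0.017]
contact_force: [0.5, -0.8, -4.0]
opening: 0.429
finger_force: 46.5
time: 22.98
eef_pos: [0.5069, 0.0431, 0.0484]
tcp_rot: [0.113, 0.993, -0.004, 0.016]
contact_force: [-4.1, 1.6, 4.3]
opening: 0.428
finger_force: 47.3
```

```bash
python3 -m handwheel '[[[0.045,0,0,0,0],[0.045,0,0,0,0],[0.06,0,0,0,0],[0.07,0,0,0,0],[0.07,0,0,0,0],[0.07,0,0,0,0]]]' 20;python3 -m handwheel '[[[0.07,0,0,-0.015,0],[0.07,0,0,-0.03,0],[0.07,0,0,-0.035,0],[0.07,0,0,-0.035,0],[0.07,0.01,0,-0.035,0],[0.07,0.02,0,-0.035,0],[0.07,0.03,0,-0.025,0],[0,0,0,0,0]]]';python3 - <<'E'
from h import *
tilt()
cv2.imwrite('pics/s2.png',viewer.read_camera('scene')[220:340,110:290].repeat(4,0).repeat(4,1))
go((.40,-.13,.55))
E
```

```text
time: 23.48
eef_pos: [0.507, 0.043, 0.0475]
tcp_rot: [0.113, 0.993, -0.004, 0.017]
contact_force: [-0.1, -0.4, 0.7]
opening: 0.821
finger_force: 0.0
time: 24.15
eef_pos: [0.4417, 0.0599, 0.2626]
tcp_rot: [0.112, 0.993, -0.004, 0.023]
contact_force: [1.3, 0.5, 0.3]
opening: 0.693
finger_force: 0.0
t 24.15 q [-0.09 -0.29  2.1  -0.01  1.29 -1.43] pos [0.4417 0.0599 0.2626] lean 2.6 az -16.5 yaz 77.1 yz -0.003 F [1.3 0.5 0.3] op 0.693 ff 0.0
t 24.2 pos [0.4423 0.0595 0.2595] shift [-0.0137 -0.1951 -0.2895] rows 9 each [-0.0015 -0.0217 -0.0322]
```

View pics/s2.png

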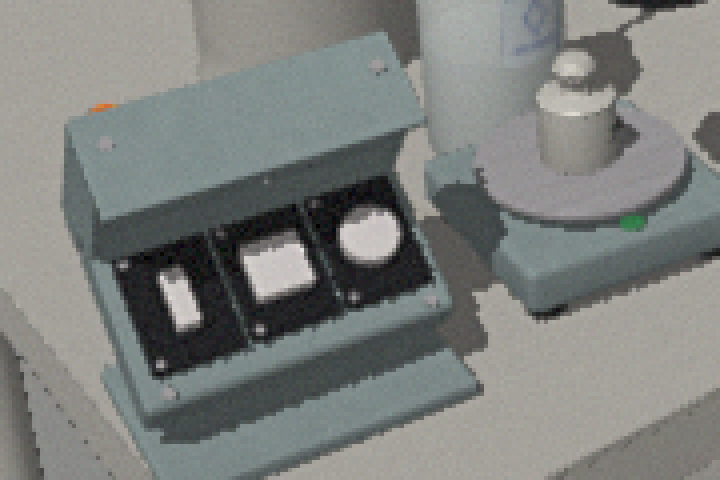

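The weight stands upright in mid-pan (base at about (577,165), pan centre (585,162)). Next I rise and lean the tool again.

```bash
python3 -m handwheel '[[[0,0,-0.012,-0.0417,0],[0,0,-0.012,-0.0417,0],[0,0,-0.012,-0.0417,0],[0,0,-0.012,-0.0417,0],[0,0,-0.012,-0.0417,0],[0,0,-0.012,-0.0417,0],[0,0,-0.012,-0.0417,0],[0,0,-0.012,-0.0417,0],[0,0,-0.012,-0.0417,0],[0,0,-0.012,-0.0417,0],[0,0,-0.012,-0.0417,0],[0,-0.0417,0.005,-0.01,0]]]';python3 -m handwheel '[[[0,-0.0417,0.005,0,-1],[0,-0.0417,0.005,0,-1],[0,-0.0417,0.005,0,-1],[0,-0.0417,0.005,0,-1],[0,-0.0417,0.004,-0.03,0],[0,-0.0417,0.004,-0.03,0],[0,-0.0417,0.004,-0.03,0],[0,-0.0417,0.004,-0.03,0],[0,-0.0417,0.004,-0.03,0],[0,-0.0417,0.004,-0.03,0],[0,-0.0417,0.004,-0.03,0],[0,-0.0417,0.004,-0.03,0]]]';python3 -c "
from k import *
tilt()"
```

```text
time: 25.2
eef_pos: [0.4348, -0.0637, 0.7171]
tcp_rot: [0.115, 0.993, -0.007, 0.024]
contact_force: [-1.8, 0.7, 3.1]
opening: 0.001
finger_force: 0.0
time: 26.2
eef_pos: [0.7015, -0.0739, 0.7526]
tcp_rot: [0.078, 0.995, -0.007, 0.069]
contact_force: [-0.8, 0.1, 0.1]
opening: -0.001
finger_force: 0.0
t 26.2 q [-0.25  0.58  0.21  0.01  2.21 -1.66] pos [ 0.7015 -0.0739  0.7526] lean 7.9 az -10.6 yaz 81.1 yz -0.004 F [-0.8  0.1  0.1] op -0.001 ff 0.0
```

```bash
for i in 1 2; do python3 -m handwheel '[[[0,-0.0417,0.004,-0.03,0],[0,-0.0417,0.004,-0.03,0],[0,-0.0417,0.004,-0.03,0],[0,-0.0417,0.004,-0.03,0],[0,-0.0417,0.004,-0.03,0],[0,-0.0417,0.004,-0.03,0],[0,-0.0417,0.004,-0.03,0],[0,-0.0417,0.004,-0.03,0],[0,-0.0417,0.004,-0.03,0],[0,-0.0417,0.004,-0.03,0],[0,-0.0417,0.004,-0.03,0]]]' >/dev/null;python3 -c "
from k import *
tilt()"; done;python3 -c "
from k import *
go((.414,.215,.35))"
```

```text
t 27.12 q [-0.23  0.55  0.21  0.04  2.03 -1.63] pos [ 0.7361 -0.0624  0.7813] lean 20.2 az -7.5 yaz 81.2 yz 0.008 F [ 1.1  0.3 -0.3] op -0.002 ff 0.0
t 28.03 q [-0.23  0.46  0.21  0.07  1.89 -1.61] pos [ 0.7121 -0.049   0.866 ] lean 33.5 az -6.4 yaz 81.6 yz 0.023 F [-0.6  1.2  0.3] op -0.002 ff 0.0
t 28.03 pos [ 0.7121 -0.049   0.866 ] shift [0.5655 0.2061 0.2501] rows 16 each [0.0353 0.0129 0.0156]
```

```bash
python3 -m handwheel '[[[0,0.035,0.013,0.0155,0],[0,0.035,0.013,0.0155,0],[0,0.035,0.013,0.0155,0],[0,0.035,0.013,0.0155,0],[0,0.035,0.013,0.0155,0],[0,0.035,0.013,0.0155,0],[0,0.035,0.013,0.0155,0],[0,0.035,0.013,0.0155,0],[0,0.035,0.013,0.0155,0],[0,0.035,0.013,0.0155,0],[0,0.035,0.013,0.0155,0],[0,0.035,0.013,0.0155,0]]]';python3 -m handwheel '[[[0,0.035,0.013,0.0155,0],[0,0.035,0.013,0.0155,0],[0,0.035,0.013,0.0155,0],[0,0.02,0.01,0.01,0],[0,0,0,0,0]]]';python3 -c "
from k import *
tilt();tgt('square',.10);tgt('square',.03)"
```

```text
time: 29.03
eef_pos: [0.51, 0.1351, 0.5165]
tcp_rot: [0.074, 0.955, -0.01, 0.288]
contact_force: [-0.0, 1.5, 0.2]
opening: 0.002
finger_force: 0.0
time: 29.45
eef_pos: [0.4432, 0.1977, 0.3965]
tcp_rot: [0.072, 0.956, -0.01, 0.283]
contact_force: [-0.2, 0.2, 0.4]
opening: 0.001
finger_force: 0.0
t 29.45 q [ 0.33 -0.5   2.07 -0.27  1.05 -1.02] pos [0.4432 0.1977 0.3965] lean 33.0 az -6.4 yaz 81.8 yz 0.021 F [-0.2  0.2  0.4] op 0.001 ff 0.0
t 29.45 pos [0.4432 0.1977 0.3965] shift [0.1568 0.0162 0.1893] rows 7 each [0.0224 0.0023 0.027 ]
t 29.45 pos [0.4432 0.1977 0.3965] shift [0.1543 0.0166 0.2592] rows 8 each [0.0193 0.0021 0.0324]
```

```bash
python3 -m handwheel '[[[0,0.023,0.002,0.027,0],[0,0.023,0.002,0.027,0],[0,0.023,0.002,0.027,0],[0,0.023,0.003,0.027,0],[0,0.023,0.003,0.027,0],[0,0.022,0.002,0.025,0],[0,0.02,0.002,0.02,0],[0,0,0,0,0],[0,0,0,0,0]]]';python3 -c "
from k import *
tilt();tgt('square',.10);tgt('square',.03);tgt('square',.01)"
```

```text
time: 30.2
eef_pos: [0.4184, 0.2221, 0.1666]
tcp_rot: [0.073, 0.955, -0.01, 0.287]
contact_force: [1.3, 0.5, 0.5]
opening: -0.007
finger_force: 0.0
t 30.2 q [ 0.42 -0.33  2.38 -0.5   0.63 -0.66] pos [0.4184 0.2221 0.1666] lean 33.4 az -6.4 yaz 81.6 yz 0.022 F [1.3 0.5 0.5] op -0.007 ff 0.0
t 30.2 pos [0.4184 0.2221 0.1666] shift [0.0082 0.0004 0.0112] rows 1 each [0.0082 0.0004 0.0112]
t 30.2 pos [0.4184 0.2221 0.1666] shift [0.0062 0.0008 0.0811] rows 2 each [0.0031 0.0004 0.0406]
t 30.2 pos [0.4184 0.2221 0.1666] shift [0.0056 0.0009 0.1011] rows 3 each [0.0019 0.0003 0.0337]
```

```bash
python3 -m handwheel '[[[0,0.002,0.001,0.025,0],[0,0.002,0,0.025,0],[0,0.001,0,0.025,0],[0,0,0,0.015,0],[0,0,0,0.008,0],[0,0,0,0,0],[0,0,0,0,0]]]';python3 -c "
from k import *
tilt();tgt('square',-.004)"
```

```text
time: 30.78
eef_pos: [0.4696, 0.2183, 0.0843]
tcp_rot: [0.074, 0.954, -0.009, 0.289]
contact_force: [-0.1, 0.6, 0.4]
opening: -0.002
finger_force: 0.0
t 30.78 q [ 0.36 -0.06  2.34 -0.69  0.41 -0.48] pos [0.4696 0.2183 0.0843] lean 33.6 az -6.3 yaz 81.6 yz 0.025 F [-0.1  0.6  0.4] op -0.002 ff 0.0
t 30.78 pos [0.4696 0.2183 0.0843] shift [ 0.0028 -0.001   0.0182] rows 1 each [ 0.0028 -0.001   0.0182]
```

```bash
python3 -m handwheel '[[[0,0.002,-0.001,0.008,0],[0,0,0,0.005,0],[0,0,0,0.004,0],[0,0,0,0.002,0],[0,0,0,0.001,0],[0,0,0,0,0],[0,0,0,0,0]]]';python3 -c "
from k import *
tilt();tgt('square',-.007)"
```

```text
time: 31.37
eef_pos: [0.4778, 0.2165, 0.0653]
tcp_rot: [0.073, 0.955, -0.009, 0.288]
contact_force: [0.2, -0.2, 3.9]
opening: -0.003
finger_force: 1.5
t 31.37 q [ 0.35 -0.    2.33 -0.75  0.37 -0.42] pos [0.4778 0.2165 0.0653] lean 33.5 az -6.3 yaz 81.6 yz 0.024 F [ 0.2 -0.2  3.9] op -0.003 ff 1.5
t 31.37 pos [0.4778 0.2165 0.0653] shift [-0.0007  0.0001  0.0007] rows 1 each [-0.0007  0.0001  0.0007]
```

```bash
python3 -m handwheel '[[[0,0,0,0.002,0],[0,0,0,0.001,0],[0,0,0,0,0],[0,0,0,0,0]]]';python3 -c "
from k import *
tilt();tgt('square',-.007)"
```

```text
time: 31.7
eef_pos: [0.4789, 0.2164, 0.0638]
tcp_rot: [0.073, 0.955, -0.01, 0.289]
contact_force: [-14.1, -1.7, 20.6]
opening: -0.002
finger_force: 12.5
t 31.7 q [ 0.35  0.01  2.33 -0.76  0.36 -0.41] pos [0.4789 0.2164 0.0638] lean 33.6 az -6.4 yaz 81.6 yz 0.023 F [-14.1  -1.7  20.6] op -0.002 ff 12.5
t 31.7 pos [0.4789 0.2164 0.0638] shift [-0.0007  0.0001 -0.0012] rows 1 each [-0.0007  0.0001 -0.0012]
```

```bash
python3 -m handwheel '[[[0,0,0,-0.01,0],[0,0,0,-0.02,0],[0,0,0.015,0,0],[0,0,0.02,0,0],[0,0,0.007,0,0],[0,0,0,0,0],[0,0,0,0,0]]]';python3 -c "
from k import *
tilt();tgt('bar',.005);tgt('bar',-.008)"
```

```text
time: 32.28
eef_pos: [0.4674, 0.259, 0.0865]
tcp_rot: [0.073, 0.955, -0.01, 0.286]
contact_force: [-0.6, -0.2, -0.4]
opening: -0.001
finger_force: 0.0
t 32.28 q [ 0.45 -0.01  2.29 -0.73  0.46 -0.37] pos [0.4674 0.259  0.0865] lean 33.3 az -6.5 yaz 81.6 yz 0.022 F [-0.6 -0.2 -0.4] op -0.001 ff 0.0
t 32.28 pos [0.4674 0.259  0.0865] shift [-0.0012  0.0009  0.0147] rows 1 each [-0.0012  0.0009  0.0147]
t 32.28 pos [0.4674 0.259  0.0865] shift [-0.0016  0.001   0.0277] rows 1 each [-0.0016  0.001   0.0277]
```

```bash
python3 -m handwheel '[[[0,-0.001,0.001,0.008,0],[0,0,0,0.008,0],[0,0,0,0.005,0],[0,0,0,0.003,0],[0,0,0,0.002,0],[0,0,0,0.001,0],[0,0,0,0,0],[0,0,0,0,0]]]';python3 -c "
from k import *
tilt();tgt('bar',-.008)"
```

```text
time: 32.95
eef_pos: [0.4835, 0.2579, 0.0653]
tcp_rot: [0.074, 0.955, -0.011, 0.287]
contact_force: [-3.2, -2.3, 2.8]
opening: 0.001
finger_force: 1.7
t 32.95 q [ 0.44  0.07  2.26 -0.79  0.42 -0.31] pos [0.4835 0.2579 0.0653] lean 33.4 az -6.5 yaz 81.6 yz 0.022 F [-3.2 -2.3  2.8] op 0.001 ff 1.7
t 32.95 pos [0.4835 0.2579 0.0653] shift [0.0002 0.0001 0.0011] rows 1 each [0.0002 0.0001 0.0011]
```

```bash
python3 -m handwheel '[[[0,0,0,0.002,0],[0,0,0,0.001,0],[0,0,0,0,0],[0,0,0,0,0]]]';python3 -c "
from k import *
tilt();tgt('bar',-.008)"
```

```text
time: 33.28
eef_pos: [0.4844, 0.2581, 0.0643]
tcp_rot: [0.074, 0.955, -0.011, 0.287]
contact_force: [-19.4, -3.9, 20.0]
opening: -0.0
finger_force: 13.5
t 33.28 q [ 0.44  0.07  2.26 -0.8   0.42 -0.3 ] pos [0.4844 0.2581 0.0643] lean 33.4 az -6.6 yaz 81.5 yz 0.021 F [-19.4  -3.9  20. ] op -0.0 ff 13.5
t 33.28 pos [0.4844 0.2581 0.0643] shift [ 0.0004 -0.0001 -0.0002] rows 1 each [ 0.0004 -0.0001 -0.0002]
```

```bash
python3 -m handwheel '[[[0,0,0,-0.01,0],[0,0,0,-0.03,0],[0,0,0,-0.035,0],[0,0,0,-0.035,0],[0,0,0,-0.03,0],[0,-0.02,0,-0.03,0],[0,-0.03,0,-0.025,0],[0,0,0,0,0]]]';python3 -c "
from k import *
tilt();go((.45,-.283,.25))"
```

```text
time: 33.95
eef_pos: [0.4245, 0.2661, 0.265]
tcp_rot: [0.073, 0.952, -0.004, 0.296]
contact_force: [0.5, -0.1, 0.9]
opening: 0.002
finger_force: 0.0
t 33.95 q [ 0.52 -0.36  2.22 -0.46  0.82 -0.66] pos [0.4245 0.2661 0.265 ] lean 34.4 az -5.3 yaz 81.8 yz 0.035 F [ 0.5 -0.1  0.9] op 0.002 ff 0.0
t 33.95 pos [0.4245 0.2661 0.265 ] shift [-0.0877 -0.54    0.0552] rows 14 each [-0.0063 -0.0386  0.0039]
```

```bash
python3 -m handwheel '[[[0,-0.007,-0.035,0.004,0],[0,-0.007,-0.0385,0.004,0],[0,-0.007,-0.0385,0.004,0],[0,-0.007,-0.0385,0.004,0],[0,-0.007,-0.0385,0.004,0],[0,-0.007,-0.0385,0.004,0],[0,-0.007,-0.0385,0.004,0],[0,-0.007,-0.0385,0.004,0],[0,-0.006,-0.0385,0.004,0],[0,-0.006,-0.0385,0.004,0],[0,-0.006,-0.0385,0.004,0]]]';python3 -m handwheel '[[[0,-0.006,-0.0385,0.004,0],[0,-0.006,-0.0385,0.004,0],[0,-0.006,-0.0385,0.004,0],[0,0,0,0,0],[0,0,0,0,0]]]';python3 - <<'E'
from k import *
tilt()
st=get_state();im=viewer.read_camera('wrist');cv2.imwrite('pics/w5.png',im);c=cam('wrist',st)
for r in viewer.pinpoint('wrist','pedal_pad')[:2]:
    px=np.array(r['xy'])*[560,420];print(round(r['confidence'],2),px.round(1),onz(c,px,.05).round(4))
go((.452,-.285,.09))
E
```

```text
time: 34.87
eef_pos: [0.4436, -0.1667, 0.2484]
tcp_rot: [0.074, 0.954, -0.012, 0.289]
contact_force: [1.0, 0.9, -0.2]
opening: 0.002
finger_force: 0.0
time: 35.28
eef_pos: [0.448, -0.2837, 0.2442]
tcp_rot: [0.075, 0.955, -0.01, 0.287]
contact_force: [1.0, 0.8, -0.4]
opening: 0.0
finger_force: 0.0
t 35.28 q [-0.96 -0.31  2.22  0.55  0.9  -2.65] pos [ 0.448  -0.2837  0.2442] lean 33.4 az -6.6 yaz 81.4 yz 0.023 F [ 1.   0.8 -0.4] op 0.0 ff 0.0
0.84 [276.9  86.6] [ 0.4484 -0.2839  0.05  ]
t 35.38 pos [ 0.4483 -0.281   0.2444] shift [ 0.0813 -0.007   0.1312] rows 4 each [ 0.0203 -0.0018  0.0328]
```

View pics/w5.png

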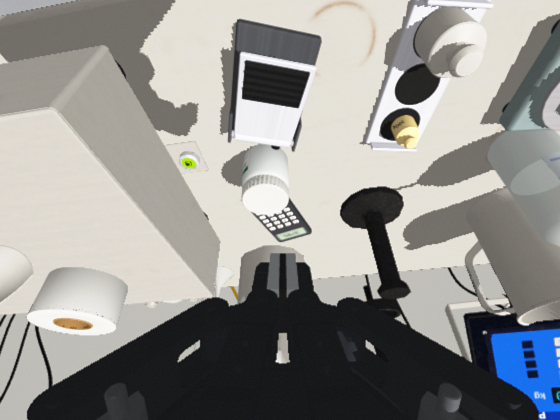

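The pad shows at (275,84) in the wrist view, which agrees with pinpoint. I'll descend to it.

```bash
python3 -m handwheel '[[[0,0.02,0,0.03,3],[0,0.02,0,0.03,3],[0,0.02,0,0.03,3],[0,0.02,0,0.025,0],[0,0.007,0,0.012,0],[0,0,0,0,0],[0,0,0,0,0]]]';python3 -c "
from k import *
tilt();go((.449,-.284,.052));go((.449,-.284,.03))"
```

```text
time: 35.97
eef_pos: [0.4478, -0.2685, 0.0912]
tcp_rot: [0.147, 0.946, 0.013, 0.287]
contact_force: [-0.7, 0.3, 0.6]
opening: 0.003
finger_force: 0.0
t 35.97 q [-0.94 -0.09  2.35  0.79  0.61 -2.8 ] pos [ 0.4478 -0.2685  0.0912] lean 33.4 az -6.2 yaz 74.1 yz 0.109 F [-0.7  0.3  0.6] op 0.003 ff 0.0
t 35.97 pos [ 0.4478 -0.2685  0.0912] shift [ 0.0158 -0.0188  0.0343] rows 2 each [ 0.0079 -0.0094  0.0172]
t 35.97 pos [ 0.4478 -0.2685  0.0912] shift [ 0.0276 -0.0212  0.0527] rows 2 each [ 0.0138 -0.0106  0.0264]
```

```bash
python3 -m handwheel '[[[0,0,0,0,6],[0,0,0,0,6],[0,0.003,-0.008,0.005,4],[0,0.003,-0.006,0.005,0],[0,0,0,0,0]]]';python3 -c "
from k import *
tilt();go((.449,-.284,.052));go((.449,-.284,.03))"
```

```text
time: 36.38
eef_pos: [0.4433, -0.2806, 0.0786]
tcp_rot: [0.278, 0.916, 0.051, 0.284]
contact_force: [0.2, 0.1, -0.4]
opening: 0.001
finger_force: 0.0
t 36.38 q [-0.96 -0.05  2.35  0.83  0.6  -2.59] pos [ 0.4433 -0.2806  0.0786] lean 33.5 az -6.6 yaz 60.3 yz 0.252 F [ 0.2  0.1 -0.4] op 0.001 ff 0.0
t 36.38 pos [ 0.4433 -0.2806  0.0786] shift [ 0.0073 -0.0068  0.0255] rows 1 each [ 0.0073 -0.0068  0.0255]
t 36.38 pos [ 0.4433 -0.2806  0.0786] shift [ 0.0181 -0.0123  0.0439] rows 2 each [ 0.0091 -0.0062  0.0219]
```

```bash
python3 -m handwheel '[[[0,0.004,-0.004,0.013,0],[0,0.004,-0.003,0.012,0],[0,0.004,-0.002,0.007,0],[0,0.004,-0.002,0.006,0],[0,0,0,0,0],[0,0,0,0,0]]]';python3 -c "
from k import *
tilt();go((.449,-.284,.03))"
```

```text
time: 36.88
eef_pos: [0.4489, -0.2842, 0.0378]
tcp_rot: [0.277, 0.916, 0.051, 0.285]
contact_force: [-4.2, 1.0, 8.3]
opening: -0.003
finger_force: 4.0
t 36.88 q [-0.96  0.06  2.34  0.96  0.53 -2.74] pos [ 0.4489 -0.2842  0.0378] lean 33.7 az -6.7 yaz 60.3 yz 0.252 F [-4.2  1.   8.3] op -0.003 ff 4.0
t 36.88 pos [ 0.4489 -0.2842  0.0378] shift [ 0.0039 -0.0017  0.0066] rows 1 each [ 0.0039 -0.0017  0.0066]
```

```bash
python3 -m handwheel '[[[0,0.002,-0.001,0.004,0],[0,0.001,-0.001,0.002,0],[0,0,0,0,0],[0,0,0,0,0],[0,0,0,0,0]]]';python3 -c "
from k import *
tilt()"
```

```text
time: 37.3
eef_pos: [0.4522, -0.2866, 0.0359]
tcp_rot: [0.276, 0.915, 0.051, 0.289]
contact_force: [-11.6, 7.0, 30.0]
opening: -0.001
finger_force: 14.6
t 37.3 q [-0.96  0.08  2.33  0.99  0.52 -2.77] pos [ 0.4522 -0.2866  0.0359] lean 34.2 az -6.7 yaz 60.5 yz 0.254 F [-11.6   7.   30. ] op -0.001 ff 14.6
```

```bash
python3 -m handwheel '[[[0,0,0,0,0],[0,0,0,0,0],[0,-0.003,0.001,-0.006,0],[0,-0.008,0.004,-0.014,0],[0,-0.012,0.006,-0.02,0],[0,-0.015,0.008,-0.028,0],[0,-0.015,0.008,-0.028,0],[0,-0.015,0.008,-0.028,0],[0,0,0,-0.03,0],[0,0,0,0,0],[0,0,0,0,0]]]';python3 - <<'E'
from k import *
tilt();st=get_state()
a=viewer.read_camera('scene');cv2.imwrite('pics/s3.png',a[190:340,110:430].repeat(2,0).repeat(2,1))
E
```

```text
time: 38.22
eef_pos: [0.4273, -0.282, 0.2027]
tcp_rot: [0.277, 0.916, 0.05, 0.286]
contact_force: [-0.1, 0.0, -0.6]
opening: 0.0
finger_force: 0.0
t 38.22 q [-1.   -0.31  2.3   0.61  0.85 -2.32] pos [ 0.4273 -0.282   0.2027] lean 33.7 az -7.0 yaz 60.3 yz 0.249 F [-0.1  0.  -0.6] op 0.0 ff 0.0
```

View pics/s3.png

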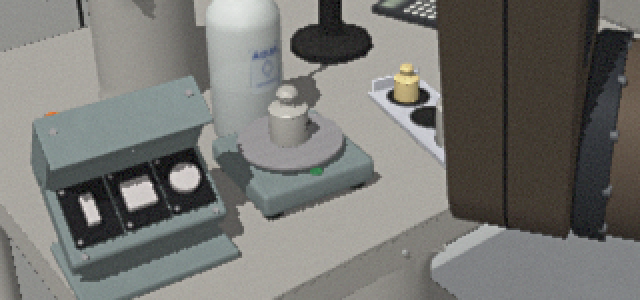

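The weight stands upright on the pan at (288,130), all the keys are up, and the arm is clear of everything.

```bash
python3 -c "
from plant import sign_off
print(sign_off())"
```

```text
the job is handed in; nothing more can be done
None
```

I finished the span check and handed it in at about 38 s (limit 64 s); the sign-off gave no verdict. I pressed round, set the middle weight mid-pan, pressed square and bar, then pushed the pedal to its stop, judging each stop by the force rise. The last picture shows the weight upright on the pan and the keys up; the arm hid the pedal, jar and large weight, so I didn't re-check those, and I saw no sign of anything being bumped.

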